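Pin the handwheel of the bedside arm's lifting gear

ROBOT

A 6-joint arm with a two-finger parallel gripper is mounted at the origin on the work surface. World frame = base frame: x ahead of the robot, y to its left, z up, the work surface at z = 0. Lengths are in m, angles in rad, forces in N, time in s.
With the tool pointing down it reaches from about 0.25 to 0.8 m from the base axis. Payload 3.9 kg.
Tool frame: the origin (TCP) lies at the very end of the fingers, on their centre line; the grasp point (between the pads) lies 19 mm behind it; z points along the fingers, y is the line along which they close (so a half turn about z gives the same grasp; the last joint's range is limited). The gripper opens to 85 mm and grips with 20 to 120 N. Pads are 22 mm wide; open, the fingers measure 114 mm over their backs; the gripper's body (76 mm by 85 mm) begins 54 mm behind the grasp point. The pads swing forward as they close: fully open they stand 13 mm farther back than shut.
Start: joints at [-1.348, 0.26, -0.138, 1.173, 0, 1.571], TCP at [0.116, -0.512, 0.231] pointing down, gripper open.
Joint ranges: [-2.78, 2.78], [-0.83, 1.72], [-1.28, 1.37], [-1.9, 2.12], [-1.57, 1.48], [-3.14, 3.14]. Speed limits (rad/s): [2.57, 2.57, 3.14, 3.14, 3.14, 3.14].

INTERFACE

Orientations are given as [roll, pitch, yaw] about the fixed x, y, z axes, in that order (R = Rz(yaw) Ry(pitch) Rx(roll)).
In Python, from plant import get_state, cams, arm, spotter gives the robot as it stands.
- The arm moves only by the tool send_rows, never from a script. Its argument "increments" is a list of rows, each an object with "claw": the closure in counts, from 0 (fully open) to 255 (shut); "linear": the shift along the tool's x, y, z in mm, a list of three; "rot": the turn, a rotation vector about the tool's x, y, z in degrees, a list of three. A call has 1 to 5 rows; each row shifts and turns the commanded pose from where the row before left it, along the tool's axes as they then stand; what a row does not reach is not made up. A row lasts 1/10 s, in which the tool goes at most 50 mm and 8.59 degrees, less where a joint would pass 70% of its speed; a pose out of reach is approached as far as the arm can. A call with a gripper value outside its range is refused whole. The fingers move at their own pace and stop on an object; the grip force is fixed at half the most. Time passes only in rows, so rows that do not move let the fingers close. It gives the time, the measured TCP pose, the force, the opening and the grip force at its end, in the units of the state.
- get_state(): the state, without advancing time (a new reading comes with each control period).
- cams.grab_frame(name): name is "side" or "top" or "wrist"; returns a dict with "color" (384x512x3 uint8, red, green, blue), "range_z" (384x512 float32, m along the optical axis (not along the pixel's ray), 0 where there is no reading), "intrinsics" (3x3 intrinsics, pixels), "extrinsics" (4x4, takes a point from camera to world coordinates); the wrist camera has in their place "tool_from_camera" (4x4, takes a point from camera to tool coordinates, whose origin is the TCP and whose axes are the flange's). Camera axes: x right, y up, looking along -z (the intrinsics and any distortion apply to the point x, -y, -z); pixel columns grow to the right and rows downward; lengths in m; the calibration is good to about 2 mm. The wrist camera is an equidistant fisheye: a pixel r from the principal point sees the ray r / f radians off the axis. A picture is of the moment at which its call begins: read the wrist's pose just before it.
- arm.job_done(): hands the job in; it is judged then, once.
Trained networks look in a picture, given as the dict that the camera call returned (one of the last four; its "shot" number tells which), for a name from the list of things; names that differ only in an ending like _2 or _b are one class to them, and where a whole thing is asked for, a point or a joint stands for the part that bears it (a point fixed in the world has none). Each returns a list of dicts, best first, with "p" (0 to 1); they miss things now and then, are a little off and sometimes report something else, mostly with a low value. They report only what shows in the picture. A call takes as long as a camera call.
- spotter.look_for(label, picture): "point" ([column, row] in pixels, amid what is visible of it).
- spotter.cut_out(label, picture): "mask" (384x512 bool, what is visible of it) and "point" ([column, row] in pixels, amid what is visible of it).
The state is a dict: "time_s": time; "q": joint angles; "joint_vel": joint speeds; "joint_efforts": joint torques, N m; "ee_pos": TCP position; "tcp_rot": TCP orientation; "contact_force": force on the tool from outside, world axes, zero at the start; "wrist_torque": the same for the moment, N m; "width": finger opening in m; "gripper_force": force on a finger pad.
Only numpy, scipy, OpenCV 4.12 (cv2) and the standard library are available. Lean on these libraries where they do the work, as an engineer would, in place of code of your own. Each camera call takes 0.05 s, during which the arm holds its last target. There are 200 camera calls.

TASK

Lock the side arm's lifting gear: take the steel pin from its wooden stand, stand it in the hole on top of the white gear housing and let go, so that it rests loosely on the shaft inside. Then turn the handwheel slowly, its top going away from the robot, feeling for the moment when the pin drops a little into the shaft's hidden cross-hole and the wheel is blocked; stop there without straining it. Finally press the pin gently all the way in, until its head sits flush on the housing, and leave the bottles, crusher and bowl on the tray undisturbed.

Things in the scene. Friction and masses are not known exactly. Their poses are not given: they have to be found in the camera images.
- pin_center (a point): loose upright steel pin, about 45 g, 64 mm long: stem 10 mm across, 50 mm long, foot tapered over its last 2 mm; round head on top, 20 mm across, 14 mm high, to be gripped. Point on its axis, half-way up: 32 mm above the foot, 18 mm below the head's underside; z up the pin. At first 30 mm of stem show above a 40 mm square wooden stand (stem 20 mm deep in it)
- pin_tip (a point): centre of the pin's foot, 32 mm below pin_center, z up the pin. Stood in the guide hole, the foot stops 21 mm below the hole's mouth on the solid shaft, about 28 mm below it once in the cross-hole, 50 mm below it when fully home with the head on the housing
- guide_hole (a point): mouth of the round guide hole, 11 mm across, in the middle of the top face of the fixed white housing (66 x 66 mm, top face 93 mm above the work surface). z up, y along the shaft inside, x away from the robot. The hole runs 20 mm down through the top plate; the shaft's top lies 21 mm below the mouth. Over 35 N between pin and gear from turning, or 60 N from pressing, does damage
- shaft_axis (a point): point of the shaft's axis right under the guide hole, fixed to the housing, axes as guide_hole. Level shaft, 24 mm across, with an 11 mm cross-hole that at first is 0.5 to 1.5 rad of turn short of the guide hole, unseen. Under the pin (play about 0.1 rad) it lets the pin fall 7 mm to a sprung ball and blocks the shaft. Pushing past the ball takes 5 to 18 N, least with no strain on the wheel
- wheel_center (a point): centre of the round black handwheel, a plain upright disc 100 mm across, 14 mm thick, on the shaft 60 mm above the work surface, 95 mm from shaft_axis towards -y. The point is fixed to the housing and does not turn; axes as guide_hole. Turn the wheel about +y: its top goes to +x, away from the robot. 55 mm of bare shaft lie between wheel and housing
- wheel_top (a point): highest point of the handwheel's rim, 50 mm above wheel_center, fixed like it; pinch the rim over its faces from above. Turning takes about 0.08 N m. The hub is rubber-sprung on the shaft, 2 N m per rad: once the shaft is blocked the torque climbs at that slope as the rim moves on. An end stop lies 0.7 rad past the cross-hole
- dropper1: amber dropper bottle, 32 mm across, 90 mm tall; origin at the centre of its underside. It stands loose on the dark lacquered tray (260 x 270 mm), leave it alone
- dropper2: the other amber dropper bottle, like the first; origin at the centre of its underside. It stands loose on the dark lacquered tray (260 x 270 mm), leave it alone
- crusher: stainless pill crusher, 46 mm across, 89 mm tall with its T handle; origin at the centre of its underside. It stands loose on the dark lacquered tray (260 x 270 mm), leave it alone
- bowl: small glass bowl, 84 mm across, 35 mm high; origin at the centre of its underside. It stands loose on the dark lacquered tray (260 x 270 mm), leave it alone
- pin: the same pin as a body, origin at its foot
- gear: the fixed gear housing with its shaft and handwheel, origin on the work surface under the guide hole

How it is judged:
On the way, in this order (a step that is already met when the one before it is completed fails the run):
1. the pin stands in the guide hole, let go, its foot on the solid shaft (15 to 24 mm below the mouth) (z of pin_tip in the frame of guide_hole between -0.024 and -0.015 m and horizontal distance between pin_tip and guide_hole below 0.004 m and contact force between pin and the fingers below 0.05 N), for 0.2 s.
2. the pin has dropped into the cross-hole (foot more than 25.5 mm below the mouth) (z of pin_tip in the frame of guide_hole below -0.0255 m and horizontal distance between pin_tip and guide_hole below 0.004 m), for 0.1 s.
At the end, for the whole second after the job is handed in: The pin goes through guide hole and shaft with its head on the housing (foot at least 48 mm below the hole's mouth, within 4 mm of its axis, upright within 0.1 rad), released and at rest; bottles, crusher and bowl stand where they were (within 20 mm, upright) (z of pin_tip in the frame of guide_hole below -0.048 m and horizontal distance between pin_tip and guide_hole below 0.004 m and angle between pin_center's own z axis and vertical below 0.1 rad and linear speed of pin below 0.01 m/s and not (distance of any of dropper1, dropper2, crusher, bowl from where it was at the start of the episode above 0.02 m or angle between any of dropper1, dropper2, crusher, bowl's own z axis and vertical above 0.3 rad)); the robot touches nothing.
It fails at once if the wheel is forced against the pin: more than 35 N between pin and gear while the fingers are on the handwheel or housing (contact force between pin and gear above 35 N and contact force between the fingers and gear above 0.1 N).
It fails at once if the pin is rammed: more than 60 N between pin and gear (contact force between pin and gear above 60 N).
It fails at once if a bottle, the crusher or the bowl is moved by more than 20 mm or tipped (distance of any of dropper1, dropper2, crusher, bowl from where it was at the start of the episode above 0.02 m or angle between any of dropper1, dropper2, crusher, bowl's own z axis and vertical above 0.3 rad).
It also fails if it takes over 72 s, if anything falls off the work surface, if the arm or the gripper's body presses on something with over 40 N, if the wrist force passes 120 N, or if a joint passes its speed limit or range.

## Working session

There is one attempt and no reset: what is moved stays moved. The work goes in short steps, Python scripts to look and compute and a tool call to move; the robot and the scene stay as the last step left them, time stands still between calls to the robot, and variables do not carry over. Pictures are saved under pics/ and viewed, at most 10 in all, crops included, and the job is handed in when it is done.

Besides the shell and the picture viewer there is one more tool, called as name(argument=value, ...), one argument or row to a line, values as JSON. send_rows: Moves the arm, as the interface text tells. Its arguments: {"type":"object","properties":{"increments":{"type":"array","items":{"type":"object","properties":{"claw":{"type":"number"},"linear":{"type":"array","items":{"type":"number"}},"rot":{"type":"array","items":{"type":"number"}}}}}},"required":["increments"]}

```bash
mkdir -p pics; ls; cat > h.py <<'E'
from plant import get_state, cams, arm, spotter
import numpy as np, cv2
from scipy.spatial.transform import Rotation as R
def T_tool():
    s=get_state(); T=np.eye(4); T[:3,:3]=R.from_euler('xyz',s['tcp_rot']).as_matrix(); T[:3,3]=s['ee_pos']; return T
def cloud(f):
    K=f['intrinsics']; z=f['range_z']; v,u=np.mgrid[0:384,0:512]
    P=np.stack([(u-K[0,2])/K[0,0]*z,-(v-K[1,2])/K[1,1]*z,-z],-1)
    E=f['extrinsics']; return P@E[:3,:3].T+E[:3,3]
E
python3 - <<'E'
from h import *
print(get_state())
a=[]
for n in('side','top'):
    f=cams.grab_frame(n); W=cloud(f); a.append(f['color']); print(n,f['intrinsics'].tolist(),f['extrinsics'].round(3).tolist())
    for l in('pin','gear','wheel_center','guide_hole','dropper1','crusher','bowl'):
        for r in spotter.cut_out(l,f)[:2]:
            m=r['mask']&(f['range_z']>0); p=W[m]
            if len(p): print(l,round(r['p'],2),np.round(r['point']),m.sum(),np.percentile(p,[2,50,98],axis=0).round(3).tolist())
cv2.imwrite('pics/a.png',cv2.cvtColor(cv2.resize(np.vstack(a),None,fx=.78,fy=.78),cv2.COLOR_RGB2BGR))
E
```

```text
pics
{'time_s': 0.0, 'q': array([-1.34802811e+00,  2.60724756e-01, -1.39385337e-01,  1.17270419e+00,
       -1.65665541e-05,  1.57079508e+00]), 'joint_vel': array([ 0.00184722, -0.00036123,  0.00011624,  0.00139802,  0.00096742,
       -0.00101267]), 'joint_efforts': array([-1.83169536e-04, -4.05676067e+01,  2.53921330e+01,  1.86495145e-02,
       -1.87629203e-04,  1.57090443e-05]), 'ee_pos': array([ 0.1158307, -0.5113549,  0.2304374]), 'tcp_rot': array([-3.13957470e+00,  1.65640043e-05,  2.22769498e-01]), 'contact_force': array([-1.03375663,  0.4496464 ,  0.70172269]), 'wrist_torque': array([ 0.00346902,  0.0318094 , -0.04887131]), 'gripper_force': 0.0, 'width': 0.0857147005869887}
side [[469.7897648208731, 0.0, 251.13028188959822], [0.0, 469.7897648208731, 188.1254180973635], [0.0, 0.0, 1.0]] [[-0.722, 0.312, -0.618, -0.013], [-0.691, -0.354, 0.63, 0.629], [-0.022, 0.882, 0.471, 0.539], [0.0, 0.0, 0.0, 1.0]]
pin 0.67 [251. 246.] 199 [[0.465, 0.143, 0.03], [0.471, 0.153, 0.065], [0.483, 0.16, 0.076]]
gear 0.6 [310. 184.] 3545 [[0.496, -0.201, 0.0], [0.533, -0.094, 0.055], [0.593, -0
[... 1041 characters left out ...]
nter 0.75 [221. 225.] 50 [[0.468, 0.137, 0.073], [0.477, 0.145, 0.076], [0.484, 0.154, 0.08]]
wheel_center 0.68 [335. 218.] 2623 [[0.501, -0.205, 0.007], [0.545, -0.117, 0.071], [0.597, -0.046, 0.108]]
guide_hole 0.78 [332. 221.] 2642 [[0.501, -0.206, 0.007], [0.544, -0.118, 0.071], [0.596, -0.046, 0.108]]
dropper1 0.71 [192. 179.] 169 [[0.564, 0.224, 0.017], [0.574, 0.234, 0.057], [0.591, 0.251, 0.095]]
dropper1 0.63 [226. 178.] 156 [[0.581, 0.142, 0.012], [0.59, 0.154, 0.058], [0.608, 0.168, 0.095]]
crusher 0.66 [168. 172.] 417 [[0.553, 0.282, 0.009], [0.574, 0.298, 0.073], [0.612, 0.326, 0.096]]
bowl 0.68 [166. 226.] 912 [[0.408, 0.239, 0.006], [0.448, 0.28, 0.023], [0.486, 0.313, 0.043]]
```

View pics/a.png

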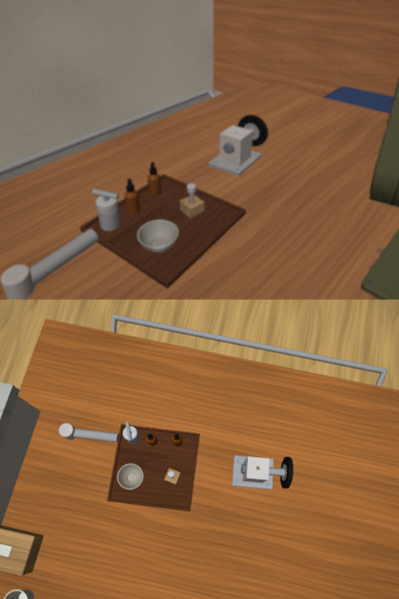

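The pictures show the pin on its stand at the tray's near right corner (side ~251,246). The gear stands to the right with its wheel at −y, and no bottle is close to the pin. Next I fit the housing top and the wheel.

```bash
python3 - <<'E'
from h import *
for n in('top','side'):
    f=cams.grab_frame(n); W=cloud(f)
    r=spotter.cut_out('gear',f)[0]; m=r['mask']&(f['range_z']>0); p=W[m]; c=f['color'][m].astype(int).sum(1)
    t=p[(p[:,2]>.088)&(p[:,2]<.1)&(c>300)]; print(n,'top',len(t),np.median(t[:,2]),cv2.minAreaRect((t[:,:2]*1000).astype(np.float32)))
    w=p[(c<150)&(p[:,2]>.02)]; pc=np.linalg.svd(w[:,:2]-np.median(w[:,:2],0),full_matrices=False)[2][0]
    print('wheel',len(w),np.percentile(w,[2,50,98],axis=0).round(3).tolist(),'dir',np.degrees(np.arctan2(pc[1],pc[0])))
    top=w[w[:,2]>w[:,2].max()-.01]; print(top.mean(0))
    pr=spotter.cut_out('pin',f)
    if pr:
        q=W[pr[0]['mask']&(f['range_z']>0)]; h=q[q[:,2]>q[:,2].max()-.016]; print('pin',len(h),h.mean(0),h.min(0),h.max(0))
    s=(abs(W[...,0]-.475)<.03)&(abs(W[...,1]-.148)<.03)&(W[...,2]>.02)&(W[...,2]<.04)
    print('stand',cv2.minAreaRect((W[s][:,:2]*1000).astype(np.float32)),np.median(W[s][:,2]))
E
```

```text
top top 775 0.09321565215267957 ((549.448974609375, -107.4501953125), (66.4089584350586, 66.64491271972656), 6.978577136993408)
wheel 398 [[0.513, -0.21, 0.027], [0.553, -0.198, 0.093], [0.603, -0.19, 0.111]] dir -172.0312707833262
[ 0.56067088 -0.20003094  0.10700424]
pin 22 [0.59496584 0.15657745 0.08965746] [0.59117357 0.15203016 0.08083381] [0.59945963 0.16205542 0.09683286]
stand ((477.13616943359375, 145.9051513671875), (39.91719055175781, 40.121429443359375), 81.11966705322266) 0.031972124988219774
side top 449 0.09146556293819441 ((546.2192993164062, -103.75933837890625), (66.27324676513672, 70.5805892944336), 6.619347095489502)
wheel 583 [[0.511, -0.202, 0.025], [0.537, -0.194, 0.081], [0.597, -0.186, 0.108]] dir -172.554022927254
[ 0.55440655 -0.1937637   0.10391811]
pin 99 [0.47060979 0.15405743 0.07071048] [0.46423683 0.14461911 0.06039953] [0.48037535 0.15998588 0.07638325]
stand ((475.1324462890625, 150.40882873535156), (42.24048614501953, 43.57659912109375), 81.97764587402344) 0.030255208757849816
```

send_rows(
  increments=[
    {"claw": 0, "linear": [40, -23.3, -1.5], "rot": [0, 0, 0]},
    {"claw": 0, "linear": [40, -23.3, -1.5], "rot": [0, 0, 0]},
    {"claw": 0, "linear": [40, -23.3, -1.5], "rot": [0, 0, 0]},
    {"claw": 0, "linear": [40, -23.3, -1.5], "rot": [0, 0, 0]},
    {"claw": 0, "linear": [40, -23.3, -1.5], "rot": [0, 0, 0]},
  ],
)

```text
time_s: 1.6
ee_pos: [0.2864, -0.3529, 0.239]
tcp_rot: [3.141, -0.0, 0.222]
contact_force: [0.7, -1.4, 0.2]
width: 0.0853
gripper_force: 0.0
```

send_rows(
  increments=[
    {"claw": 0, "linear": [40, -23.3, -1.5], "rot": [0, 0, 0]},
    {"claw": 0, "linear": [40, -23.3, -1.5], "rot": [0, 0, 0]},
    {"claw": 0, "linear": [40, -23.3, -1.5], "rot": [0, 0, 0]},
    {"claw": 0, "linear": [40, -23.3, -1.5], "rot": [0, 0, 0]},
    {"claw": 0, "linear": [40, -23.3, -1.5], "rot": [0, 0, 0]},
  ],
)

```text
time_s: 2.1
ee_pos: [0.4559, -0.1948, 0.2466]
tcp_rot: [3.141, -0.0, 0.223]
contact_force: [0.1, -0.5, 0.8]
width: 0.0853
gripper_force: 0.0
```

send_rows(
  increments=[
    {"claw": 0, "linear": [40, -23.3, -1.5], "rot": [0, 0, 0]},
    {"claw": 0, "linear": [30, -16, -1.5], "rot": [0, 0, 0]},
    {"claw": 0, "linear": [0, 0, 0], "rot": [0, 0, 5.8]},
    {"claw": 0, "linear": [0, 0, 0], "rot": [0, 0, 0]},
    {"claw": 0, "linear": [0, 0, 0], "rot": [0, 0, 0]},
  ],
)

```text
time_s: 2.6
ee_pos: [0.5139, -0.1426, 0.2492]
tcp_rot: [-3.142, 0.001, 0.123]
contact_force: [1.2, -0.2, 0.6]
width: 0.0854
gripper_force: 0.0
```

```bash
python3 - <<'E'
from h import *
s=get_state(); print(s['time_s'],s['ee_pos'],np.degrees(s['tcp_rot']))
T=T_tool(); f=cams.grab_frame('wrist'); print([k for k in f],f['intrinsics'],f['tool_from_camera'].round(3))
np.savez('w1.npz',T=T,**{k:f[k] for k in('color','range_z','intrinsics','tool_from_camera')})
cv2.imwrite('pics/w1.png',cv2.cvtColor(f['color'],cv2.COLOR_RGB2BGR))
for l in('guide_hole','wheel_center','wheel_top'):
    print(l,[(round(r['p'],2),np.round(r['point'])) for r in spotter.look_for(l,f)[:3]])
E
```

```text
2.6 [ 0.51388652 -0.14262983  0.24916245] [-1.79995260e+02  3.33142520e-02  7.07334325e+00]
['color', 'range_z', 'intrinsics', 'tool_from_camera', 'shot'] [[297.31863964   0.         257.02818056]
 [  0.         297.31863964 193.33905366]
 [  0.           0.           1.        ]] [[ 0.001  0.964  0.264  0.067]
 [ 1.    -0.001  0.     0.001]
 [ 0.     0.264 -0.964 -0.143]
 [ 0.     0.     0.     1.   ]]
guide_hole [(0.97, array([246., 136.])), (0.72, array([ 17., 104.]))]
wheel_center [(0.77, array([245., 138.]))]
wheel_top [(0.58, array([247., 137.]))]
```

View pics/w1.png

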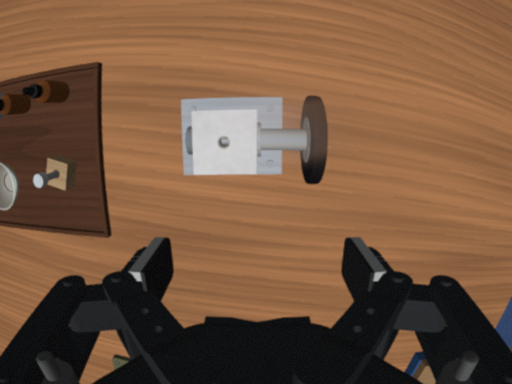

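The wrist view shows the guide hole at (224,142), the wheel at (314,140), and the pin head at about (40,180).

```bash
cat >> h.py <<'E'
def wrays(K,C,T,px):
    px=np.atleast_2d(px).astype(float); d=px-[K[0,2],K[1,2]]; r=np.hypot(*d.T); th=r/K[0,0]; k=np.where(r>0,np.sin(th)/np.maximum(r,1e-9),0)
    v=np.stack([d[:,0]*k,-d[:,1]*k,-np.cos(th)],1); M=T@C
    return M[:3,3], v@M[:3,:3].T, v
def onplane(K,C,T,px,z):
    o,d,_=wrays(K,C,T,px); return o+d*((z-o[2])/d[:,2])[:,None]
def wcloud(f,T):
    v,u=np.mgrid[0:384,0:512]; o,d,c=wrays(f['intrinsics'],f['tool_from_camera'],T,np.stack([u.ravel(),v.ravel()],1))
    return (o+d*(f['range_z'].ravel()/np.maximum(-c[:,2],.05))[:,None]).reshape(384,512,3)
E
python3 - <<'E'
from h import *
f=np.load('w1.npz'); T=f['T']; W=wcloud(f,T); g=f['color'].astype(int)
im=g.sum(2)
roi=im[134:150,216:232]; y,x=np.nonzero(roi<roi.max()*.8); hp=np.array([x.mean()+216,y.mean()+134]); print('hole px',hp,len(x))
print('hole',onplane(f['intrinsics'],f['tool_from_camera'],T,hp,.093))
m=(W[...,2]>.086)&(W[...,2]<.1)&(im>500); m[:, :180]=0; m[:,270:]=0
mm=cv2.connectedComponentsWithStats(m.astype(np.uint8)); i=1+mm[2][1:,4].argmax(); m=mm[1]==i
P=onplane(f['intrinsics'],f['tool_from_camera'],T,np.argwhere(m)[:,::-1],.093)
print('top',m.sum(),np.median(W[m][:,2]),cv2.minAreaRect((P[:,:2]*1000).astype(np.float32)))
w=np.zeros_like(m); w[90:190,298:332]=1; w&=(im<300)&(W[...,2]>.085)&(W[...,2]<.13); p=W[w]
print('wheel',p.min(0),p.max(0),p.mean(0))
h=(abs(W[...,0]-.475)<.03)&(abs(W[...,1]-.148)<.03)&(W[...,2]>.055); 
p=W[h]; print('pin',len(p),p.min(0),p.max(0),np.median(p,0)); 
E
```

```text
hole px [222.86315789 142.14736842] 95
hole [[ 0.54753194 -0.10414706  0.093     ]]
top 4077 0.09366255398178114 ((547.94873046875, -105.32279968261719), (66.46730041503906, 66.6805191040039), 7.554769515991211)
wheel [ 0.51608529 -0.21066843  0.08500215] [ 0.60325353 -0.18725552  0.11300987] [ 0.56174422 -0.19742725  0.1021925 ]
pin 192 [0.4663191  0.1373357  0.05519367] [0.48562352 0.15798694 0.07802394] [0.47646603 0.14358609 0.07564065]
```

send_rows(
  increments=[
    {"claw": 0, "linear": [0, -42, 10], "rot": [0, 0, 0]},
    {"claw": 0, "linear": [0, -42, 10], "rot": [0, 0, 0]},
    {"claw": 0, "linear": [0, -42, 15], "rot": [0, 0, 0]},
    {"claw": 0, "linear": [0, -42, 15], "rot": [0, 0, 0]},
    {"claw": 0, "linear": [0, -42, 15], "rot": [0, 0, 0]},
  ],
)

```text
time_s: 3.3
ee_pos: [0.4887, 0.0636, 0.1841]
tcp_rot: [-3.138, -0.001, 0.127]
contact_force: [1.1, 0.4, 0.6]
width: 0.0856
gripper_force: 0.0
```

send_rows(
  increments=[
    {"claw": 0, "linear": [-1.5, -42, 14], "rot": [0, 0, 0]},
    {"claw": 60, "linear": [0, -40, 10], "rot": [0, 0, 0]},
    {"claw": 60, "linear": [0, 0, 10], "rot": [0, 0, 0]},
    {"claw": 60, "linear": [0, 0, 0], "rot": [0, 0, 0]},
  ],
)

```text
time_s: 3.7
ee_pos: [0.4824, 0.102, 0.1502]
tcp_rot: [-3.104, 0.003, 0.184]
contact_force: [-1.6, 1.0, -0.6]
width: 0.0654
gripper_force: 0.0
```

```bash
python3 - <<'E'
from h import *
s=get_state(); print(s['time_s'],s['ee_pos'],np.degrees(s['tcp_rot']),s['width'],s['contact_force'])
T=T_tool(); f=cams.grab_frame('wrist'); W=wcloud(f,T)
cv2.imwrite('pics/w2.png',cv2.cvtColor(f['color'],cv2.COLOR_RGB2BGR))
for r in spotter.cut_out('pin',f)[:2]:
    m=r['mask']; print(round(r['p'],2),r['point'],m.sum())
    p=W[m&(f['range_z']>0)]; h=p[p[:,2]>np.percentile(p[:,2],95)-.004]; print(h.min(0),h.max(0),np.median(h,0),cv2.minEnclosingCircle((h[:,:2]*1000).astype(np.float32)))
E
```

```text
3.7 [0.48235136 0.10204726 0.15018538] [-1.77825254e+02  1.51028047e-01  1.05546661e+01] 0.06538541603319181 [-1.57168448  0.95261296 -0.56312419]
0.56 [198.7, 194.7] 649
[0.46552806 0.13868854 0.07404871] [0.48524467 0.15785396 0.07850881] [0.47582975 0.14797926 0.07661602] ((475.46441650390625, 148.04766845703125), 9.99028205871582)
```

View pics/w2.png

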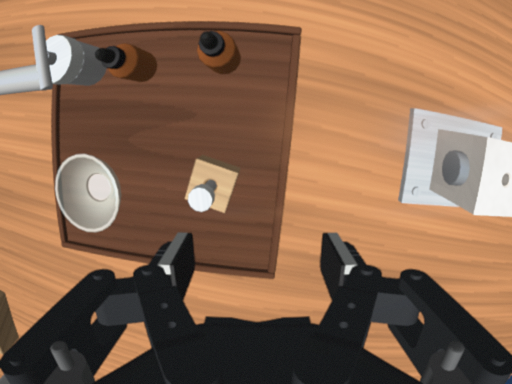

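```bash
python3 - <<'E'
from h import *
s=get_state(); print(s['q'].round(3),s['joint_vel'].round(3),s['ee_pos'],np.degrees(s['tcp_rot']))
E
```

```text
[ 0.183  0.258 -0.36   0.953  0.038  3.141] [-0.006 -0.006  0.015  0.001  0.001  0.001] [0.4833638  0.10179989 0.15143255] [-1.77816617e+02  2.84765249e-02  1.04943375e+01]
```

send_rows(
  increments=[
    {"claw": 60, "linear": [0, 0, 0], "rot": [0, 0, 0]},
    {"claw": 60, "linear": [0, 0, 0], "rot": [0, 0, 0]},
  ],
)

```text
time_s: 4.0
ee_pos: [0.4838, 0.1021, 0.1519]
tcp_rot: [-3.103, -0.001, 0.183]
contact_force: [0.3, 0.3, 0.7]
width: 0.0653
gripper_force: 0.0
```

```bash
python3 - <<'E'
from h import *
s=get_state(); print(s['q'].round(3),s['joint_vel'].round(3),s['ee_pos'],np.degrees(s['tcp_rot']))
E
```

```text
[ 0.183  0.257 -0.36   0.953  0.038  3.141] [ 0.005  0.001 -0.003 -0.     0.002  0.002] [0.48377608 0.10211134 0.151899  ] [-1.77796453e+02 -4.25873288e-02  1.05083048e+01]
```

```bash
cat >> h.py <<'E'
def plan(pos,yaw,pitch=0):
    "rotate first (rotvec, deg), then the shift in the target tool axes (mm)"
    T=T_tool(); Rt=R.from_euler('xyz',[180,pitch,yaw],degrees=True)
    rv=(R.from_matrix(T[:3,:3]).inv()*Rt).as_rotvec(degrees=True)
    print('rot',rv.round(2),'lin',(Rt.inv().apply(np.array(pos)-T[:3,3])*1000).round(1))
E
python3 -c "
from h import *
plan([.4757,.148,.105],25)"
```

```text
rot [ -2.19  -0.32 -14.49] lin [ 12.1 -45.   46.9]
```

send_rows(
  increments=[
    {"claw": 60, "linear": [0, 0, 0], "rot": [-1.1, -0.16, -7.25]},
    {"claw": 60, "linear": [0, 0, 0], "rot": [-1.1, -0.16, -7.25]},
    {"claw": 60, "linear": [6, -22.5, 23], "rot": [0, 0, 0]},
    {"claw": 60, "linear": [6, -22.5, 24], "rot": [0, 0, 0]},
    {"claw": 60, "linear": [0, 0, 0], "rot": [0, 0, 0]},
  ],
)

```text
time_s: 4.5
ee_pos: [0.4727, 0.1494, 0.1021]
tcp_rot: [-3.14, 0.005, 0.44]
contact_force: [-0.1, 0.5, -0.2]
width: 0.0651
gripper_force: 0.0
```

```bash
python3 - <<'E'
from h import *
s=get_state(); print(s['time_s'],s['ee_pos'],np.degrees(s['tcp_rot']),s['width'],s['contact_force'])
T=T_tool(); f=cams.grab_frame('wrist'); W=wcloud(f,T)
cv2.imwrite('pics/w3.png',cv2.cvtColor(f['color'],cv2.COLOR_RGB2BGR))
for r in spotter.cut_out('pin',f)[:1]:
    m=r['mask']; print(round(r['p'],2),r['point'],m.sum())
    p=W[m&(f['range_z']>0)]; h=p[p[:,2]>np.percentile(p[:,2],95)-.004]; print(h.min(0),h.max(0),cv2.minEnclosingCircle((h[:,:2]*1000).astype(np.float32)))
plan([.4757,.148,.050],25)
E
```

```text
4.5 [0.47267016 0.14942239 0.10210658] [-179.90708665    0.31089621   25.20862259] 0.06511806906602824 [-0.05805469  0.45491309 -0.22566164]
0.94 [260.1, 215.5] 992
[0.46602718 0.13909555 0.07348885] [0.48509683 0.15799741 0.07832993] ((475.56201171875, 148.6678009033203), 9.945817947387695)
rot [0.02 0.12 0.12] lin [ 0.8  0.7 54.4]
```

send_rows(
  increments=[
    {"claw": 60, "linear": [1, 0.5, 20], "rot": [0, 0, 0]},
    {"claw": 60, "linear": [0, 0, 20], "rot": [0, 0, 0]},
    {"claw": 60, "linear": [0, 0, 13], "rot": [0, 0, 0]},
    {"claw": 60, "linear": [0, 0, 0], "rot": [0, 0, 0]},
    {"claw": 60, "linear": [0, 0, 0], "rot": [0, 0, 0]},
  ],
)

```text
time_s: 5.1
ee_pos: [0.4769, 0.148, 0.0523]
tcp_rot: [3.141, -0.0, 0.437]
contact_force: [-0.1, 0.7, 0.4]
width: 0.0652
gripper_force: 0.0
```

```bash
python3 -c "
from h import *
s=get_state(); print(s['ee_pos'],s['contact_force'],s['width'])
plan([.4755,.1483,.050],25)"
```

```text
[0.47690071 0.14801632 0.05234744] [-0.06890552  0.6602123   0.35180369] 0.0652053423866509
rot [ 0.01 -0.01  0.02] lin [-1.1 -0.8  2.3]
```

send_rows(
  increments=[
    {"claw": 60, "linear": [-1, -1, 2], "rot": [0, 0, 0]},
    {"claw": 120, "linear": [0, 0, 0], "rot": [0, 0, 0]},
    {"claw": 255, "linear": [0, 0, 0], "rot": [0, 0, 0]},
    {"claw": 255, "linear": [0, 0, 0], "rot": [0, 0, 0]},
    {"claw": 255, "linear": [0, 0, 0], "rot": [0, 0, 0]},
  ],
)

```text
time_s: 5.6
ee_pos: [0.475, 0.1492, 0.0498]
tcp_rot: [-3.142, 0.0, 0.438]
contact_force: [-0.8, -0.2, 2.9]
width: 0.0177
gripper_force: 58.4
```

send_rows(
  increments=[
    {"claw": 255, "linear": [0, 0, 0], "rot": [0, 0, 0]},
    {"claw": 255, "linear": [0, 0, 0], "rot": [0, 0, 0]},
  ],
)

```text
time_s: 5.8
ee_pos: [0.475, 0.1492, 0.0498]
tcp_rot: [-3.142, 0.0, 0.438]
contact_force: [-0.0, -0.1, 5.0]
width: 0.0179
gripper_force: 58.4
```

send_rows(
  increments=[
    {"claw": 255, "linear": [0, 0, -10], "rot": [0, 0, 0]},
    {"claw": 255, "linear": [0, 0, -15], "rot": [0, 0, 0]},
    {"claw": 255, "linear": [0, 0, -30], "rot": [0, 0, 0]},
    {"claw": 255, "linear": [0, 0, -30], "rot": [0, 0, 0]},
    {"claw": 255, "linear": [0, 0, -30], "rot": [0, 0, 0]},
  ],
)

```text
time_s: 6.3
ee_pos: [0.474, 0.1488, 0.1654]
tcp_rot: [-3.141, 0.002, 0.438]
contact_force: [0.6, 0.3, -0.7]
width: 0.0178
gripper_force: 58.5
```

```bash
python3 -c "
from h import *
plan([.548,-.105,.165],7.3)
Rt=R.from_euler('xyz',[180,0,25],degrees=True); print(Rt.inv().apply(np.array([.548-.475,-.105-.149,0]))*1000)"
```

```text
rot [ 0.    0.14 17.78] lin [ 41.2 261.2   0.4]
[-4.11845700e+01  2.61053311e+02  3.19698102e-14]
```

send_rows(
  increments=[
    {"claw": 255, "linear": [-6, 40, 0], "rot": [0, 0, 0]},
    {"claw": 255, "linear": [-7, 44, 0], "rot": [0, 0, 0]},
    {"claw": 255, "linear": [-7, 44, 0], "rot": [0, 0, 0]},
    {"claw": 255, "linear": [-7, 44, 0], "rot": [0, 0, 0]},
    {"claw": 255, "linear": [-7, 44, 0], "rot": [0, 0, 0]},
  ],
)

```text
time_s: 6.8
ee_pos: [0.5354, -0.0626, 0.1645]
tcp_rot: [-3.141, 0.001, 0.438]
contact_force: [0.9, 0.5, -1.3]
width: 0.0179
gripper_force: 58.6
```

send_rows(
  increments=[
    {"claw": 255, "linear": [-7, 45, 0], "rot": [0, 0, 0]},
    {"claw": 255, "linear": [0, 0, 0], "rot": [0, 0, 6]},
    {"claw": 255, "linear": [0, 0, 0], "rot": [0, 0, 6]},
    {"claw": 255, "linear": [0, 0, 0], "rot": [0, 0, 5.8]},
    {"claw": 255, "linear": [0, 0, 0], "rot": [0, 0, 0]},
  ],
)

```text
time_s: 7.3
ee_pos: [0.5478, -0.1049, 0.1642]
tcp_rot: [-3.141, 0.002, 0.127]
contact_force: [-0.7, -0.1, -0.8]
width: 0.0176
gripper_force: 58.7
```

```bash
python3 - <<'E'
from h import *
s=get_state(); print(s['time_s'],s['ee_pos'],np.degrees(s['tcp_rot']),s['width'],s['contact_force'])
T=T_tool(); f=cams.grab_frame('wrist'); T=(T+T_tool())/2; W=wcloud(f,T); im=f['color'].astype(int).sum(2)
np.savez('w4.npz',T=T,**{k:f[k] for k in('color','range_z','intrinsics','tool_from_camera')})
cv2.imwrite('pics/w4.png',cv2.cvtColor(f['color'],cv2.COLOR_RGB2BGR))
m=(W[...,2]>.086)&(W[...,2]<.1)&(im>450)
mm=cv2.connectedComponentsWithStats(m.astype(np.uint8)); i=1+mm[2][1:,4].argmax(); m=mm[1]==i
P=onplane(f['intrinsics'],f['tool_from_camera'],T,np.argwhere(m)[:,::-1],.093)
print('top',m.sum(),np.median(W[m][:,2]),cv2.minAreaRect((P[:,:2]*1000).astype(np.float32)))
for r in spotter.cut_out('pin',f)[:1]:
    m=r['mask']&(f['range_z']>0); p=W[m]; print('pin',round(r['p'],2),r['point'],m.sum(),np.percentile(p,[1,50,99],axis=0).round(4).tolist())
plan([.548,-.105,.165],7.3)
E
```

```text
7.3 [ 0.54775757 -0.10490395  0.1641892 ] [-1.79990012e+02  1.24622610e-01  7.27104569e+00] 0.0176033231408214 [-0.66164181 -0.14420892 -0.77678815]
top 5937 0.09369377437228474 ((548.2516479492188, -105.10043334960938), (65.39593505859375, 66.0322036743164), 7.431392669677734)
pin 0.89 [258.1, 256.0] 1919 [[0.5399, -0.1135, 0.1313], [0.5521, -0.105, 0.1904], [0.5582, -0.0968, 0.192]]
rot [-0.    0.1   0.11] lin [ 0.1  0.4 -0.7]
```

View pics/w4.png

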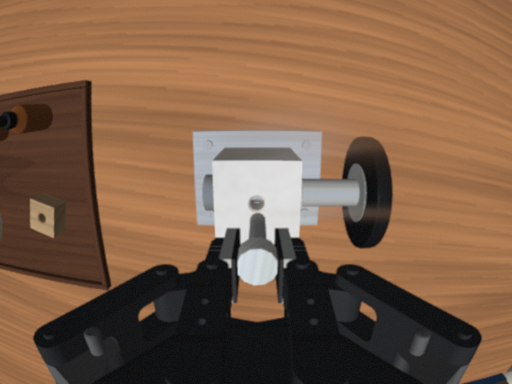

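The pin is held upright over the hole, which is at (256,203). I'll look at a crop for the fine offset.

```bash
python3 - <<'E'
from h import *
f=np.load('w4.npz'); c=f['color'][185:285,215:305]
cv2.imwrite('pics/w5.png',cv2.cvtColor(cv2.resize(c,None,fx=6,fy=6,interpolation=cv2.INTER_CUBIC),cv2.COLOR_RGB2BGR))
for px,z in(((256.5,203),.093),((224,142),.093)): pass
print(onplane(f['intrinsics'],f['tool_from_camera'],f['T'],[[256.5,203],[258,215],[258,262]],.093))
E
```

```text
[[ 0.5479424  -0.10495885  0.093     ]
 [ 0.53855019 -0.10732582  0.093     ]
 [ 0.49805818 -0.11261455  0.093     ]]
```

View pics/w5.png

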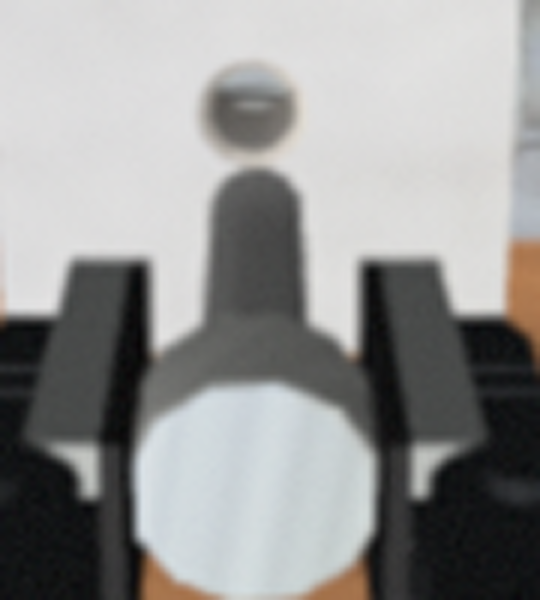

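```bash
python3 - <<'E'
from h import *
f=np.load('w4.npz'); K,C,T=f['intrinsics'],f['tool_from_camera'],f['T']
h=onplane(K,C,T,[256.25,202.75],.093); print(h)
for z in(.126,.128):
    p=onplane(K,C,T,[257.4,218.7],z); print(p,T[:3,:3].T@(h-p)[0]*1000)
E
```

```text
[[ 0.54811423 -0.10474642  0.093     ]]
[[ 0.54762061 -0.10566026  0.126     ]] [ 0.67522904 -0.83866296 32.99877996]
[[ 0.54835542 -0.10556333  0.128     ]] [-0.0617646  -0.83601359 35.00032555]
```

send_rows(
  increments=[
    {"claw": 255, "linear": [0.3, -0.8, 10], "rot": [0, 0, 0]},
    {"claw": 255, "linear": [0, 0, 10], "rot": [0, 0, 0]},
    {"claw": 255, "linear": [0, 0, 8], "rot": [0, 0, 0]},
    {"claw": 255, "linear": [0, 0, 0], "rot": [0, 0, 0]},
    {"claw": 255, "linear": [0, 0, 0], "rot": [0, 0, 0]},
  ],
)

```text
time_s: 7.9
ee_pos: [0.548, -0.1038, 0.1357]
tcp_rot: [-3.141, 0.002, 0.127]
contact_force: [1.2, 1.0, 0.3]
width: 0.0181
gripper_force: 58.7
```

send_rows(
  increments=[
    {"claw": 255, "linear": [0, 0, 3], "rot": [0, 0, 0]},
    {"claw": 255, "linear": [0, 0, 3], "rot": [0, 0, 0]},
    {"claw": 255, "linear": [0, 0, 3], "rot": [0, 0, 0]},
    {"claw": 255, "linear": [0, 0, 0], "rot": [0, 0, 0]},
  ],
)

```text
time_s: 8.3
ee_pos: [0.548, -0.1039, 0.1269]
tcp_rot: [3.142, 0.002, 0.127]
contact_force: [-0.7, -0.0, -0.8]
width: 0.0178
gripper_force: 58.9
```

send_rows(
  increments=[
    {"claw": 255, "linear": [0, 0, 4], "rot": [0, 0, 0]},
    {"claw": 255, "linear": [0, 0, 4], "rot": [0, 0, 0]},
    {"claw": 255, "linear": [0, 0, 0], "rot": [0, 0, 0]},
  ],
)

```text
time_s: 8.6
ee_pos: [0.5478, -0.1038, 0.1184]
tcp_rot: [-3.141, 0.003, 0.127]
contact_force: [0.1, -0.7, -1.2]
width: 0.0178
gripper_force: 58.8
```

send_rows(
  increments=[
    {"claw": 255, "linear": [0, 0, 3], "rot": [0, 0, 0]},
    {"claw": 255, "linear": [0, 0, 3], "rot": [0, 0, 0]},
    {"claw": 255, "linear": [0, 0, 1], "rot": [0, 0, 0]},
    {"claw": 255, "linear": [0, 0, 0], "rot": [0, 0, 0]},
  ],
)

```text
time_s: 9.0
ee_pos: [0.5482, -0.1039, 0.112]
tcp_rot: [3.142, 0.002, 0.127]
contact_force: [-0.6, -0.7, -0.6]
width: 0.0176
gripper_force: 58.8
```

send_rows(
  increments=[
    {"claw": 255, "linear": [0, 0, 1.5], "rot": [0, 0, 0]},
    {"claw": 255, "linear": [0, 0, 0], "rot": [0, 0, 0]},
    {"claw": 150, "linear": [0, 0, 0], "rot": [0, 0, 0]},
    {"claw": 120, "linear": [0, 0, 0], "rot": [0, 0, 0]},
    {"claw": 60, "linear": [0, 0, 0], "rot": [0, 0, 0]},
  ],
)

```text
time_s: 9.5
ee_pos: [0.5487, -0.1038, 0.111]
tcp_rot: [3.141, 0.0, 0.127]
contact_force: [-1.0, 0.6, 0.3]
width: 0.0584
gripper_force: 0.0
```

send_rows(
  increments=[
    {"claw": 60, "linear": [0, 0, 0], "rot": [0, 0, 0]},
    {"claw": 60, "linear": [0, 0, -10], "rot": [0, 0, 0]},
    {"claw": 60, "linear": [0, 0, -25], "rot": [0, 0, 0]},
    {"claw": 60, "linear": [0, 0, -40], "rot": [0, 0, 0]},
    {"claw": 60, "linear": [0, 0, 0], "rot": [0, 0, 0]},
  ],
)

```text
time_s: 10.0
ee_pos: [0.5522, -0.1046, 0.1918]
tcp_rot: [3.138, -0.009, 0.127]
contact_force: [1.7, -1.1, -0.5]
width: 0.0649
gripper_force: 0.0
```

```bash
cat >> h.py <<'E'
def pinz(n='top'):
    f=cams.grab_frame(n); W=cloud(f) if n!='wrist' else wcloud(f,T_tool())
    m=(np.hypot(W[...,0]-.548,W[...,1]+.1045)<.014)&(W[...,2]>.1)&(W[...,2]<.16)
    if n=='wrist': return [len(W[m])]+list(np.percentile(W[m],[50,95],axis=0).round(4).tolist())
    return m.sum(),np.percentile(W[m][:,2],[50,95]).round(4), W[m].mean(0).round(4)
E
python3 - <<'E'
from h import *
s=get_state(); print(s['time_s'],s['ee_pos'],s['width'],s['q'].round(2))
print(pinz('wrist'),pinz('side'))
plan([.5603,-.1985,.15],7.3); plan([.5603,-.1985,.15],7.3,-30)
E
```

```text
10.0 [ 0.55218347 -0.10456824  0.19184771] 0.06490624028037109 [-0.19  0.33 -0.14  1.09 -0.    2.83]
[657, [0.55, -0.1045, 0.134], [0.5572, -0.0968, 0.1352]] (np.int64(116), array([0.126 , 0.1352]), array([ 0.5457, -0.1005,  0.123 ]))
rot [ 0.07 -0.14 -0.02] lin [-1.4 95.  37.7]
rot [ 0.08 29.86  0.  ] lin [-20.1  95.   31.9]
```

```bash
cat >> h.py <<'E'
WC=np.array([.5602,-.1989,.060])
def wp(phi,r,yaw=7.3):
    a=np.radians(phi); gx=np.array([np.cos(np.radians(yaw)),np.sin(np.radians(yaw)),0])
    p=WC+r*(np.sin(a)*gx+np.cos(a)*np.array([0,0,1])); print('target',p.round(4)); plan(p,yaw,phi)
def where(yaw=7.3):
    T=T_tool(); d=T[:3,3]-WC; y=np.radians(yaw); g=np.array([d[0]*np.cos(y)+d[1]*np.sin(y),-d[0]*np.sin(y)+d[1]*np.cos(y),d[2]])
    z=T[:3,2]; s=get_state(); F=s['contact_force']; t=s['time_s']
    print('t',t,'r',np.hypot(g[0],g[2]).round(4),'phi',np.degrees(np.arctan2(g[0],g[2])).round(2),'off_y',g[1].round(4),'rpy',np.degrees(s['tcp_rot']).round(2),'F',F.round(1),'M',s['wrist_torque'].round(2),'w',s['width'].round(4),'gf',round(s['gripper_force'],1))
E
python3 -c "
from h import *
wp(-35,.075); wp(-35,.027)"
```

```text
target [ 0.5175 -0.2044  0.1214]
rot [8.000e-02 3.486e+01 1.000e-02] lin [-74.5  95.4  28.7]
target [ 0.5448 -0.2009  0.0821]
rot [8.000e-02 3.486e+01 1.000e-02] lin [-74.5  95.4  76.7]
```

send_rows(
  increments=[
    {"claw": 120, "linear": [0, 0, 0], "rot": [0, 7, 0]},
    {"claw": 120, "linear": [0, 0, 0], "rot": [0, 7, 0]},
    {"claw": 120, "linear": [0, 0, 0], "rot": [0, 7, 0]},
    {"claw": 120, "linear": [0, 0, 0], "rot": [0, 7, 0]},
    {"claw": 120, "linear": [0, 0, 0], "rot": [0, 7, 0]},
  ],
)

```text
time_s: 10.6
ee_pos: [0.5474, -0.1035, 0.1856]
tcp_rot: [3.141, -0.614, 0.128]
contact_force: [0.3, -0.5, -0.7]
width: 0.0453
gripper_force: 0.0
```

send_rows(
  increments=[
    {"claw": 120, "linear": [-24, 32, 0], "rot": [0, 0, 0]},
    {"claw": 120, "linear": [-24, 32, 0], "rot": [0, 0, 0]},
    {"claw": 120, "linear": [-26, 31, 0], "rot": [0, 0, 0]},
    {"claw": 120, "linear": [0, 0, 20], "rot": [0, 0, 0]},
    {"claw": 120, "linear": [0, 0, 0], "rot": [0, 0, 0]},
  ],
)

```text
time_s: 11.1
ee_pos: [0.5096, -0.2046, 0.1241]
tcp_rot: [-3.137, -0.606, 0.122]
contact_force: [-0.3, -0.2, 0.2]
width: 0.045
gripper_force: 0.0
```

```bash
python3 -c "
from h import *
f=cams.grab_frame('wrist'); cv2.imwrite('pics/w6.png',cv2.cvtColor(f['color'],cv2.COLOR_RGB2BGR))
wp(-35,.027);where()
T=T_tool(); W=wcloud(f,T); im=f['color'].astype(int).sum(2)
g=W-WC; y=np.radians(7.3); gy=-g[...,0]*np.sin(y)+g[...,1]*np.cos(y); gx=g[...,0]*np.cos(y)+g[...,1]*np.sin(y); r=np.hypot(gx,g[...,2])
m=(abs(gy)<.02)&(r<.054)&(r>.047)&(im<200)&(f['range_z']>0); print(m.sum(),np.percentile(gy[m],[2,50,98]),np.percentile(r[m],[50,95]))
"
```

```text
target [ 0.5448 -0.2009  0.0821]
rot [-0.11  0.25 -0.14] lin [ 3.9  1.5 55.1]Traceback (most recent call last):
  File "<string>", line 4, in <module>
    wp(-35,.027);where()
                 ~~~~~^^
  File "h.py", line 36, in where
    print('t',t,'r',np.hypot(g[0],g[2]).round(4),'phi',np.degrees(np.arctan2(g[0],g[2])).round(2),'off_y',g[1].round(4),'rpy',np.degrees(s['tcp_rot']).round(2),'F',F.round(1),'M',s['wrist_torque'].round(2),'w',s['width'].round(4),'gf',round(s['gripper_force'],1))
                                                                                                                                                                                                                  ^^^^^^^^^^^^^^^^
AttributeError: 'float' object has no attribute 'round'
```

View pics/w6.png

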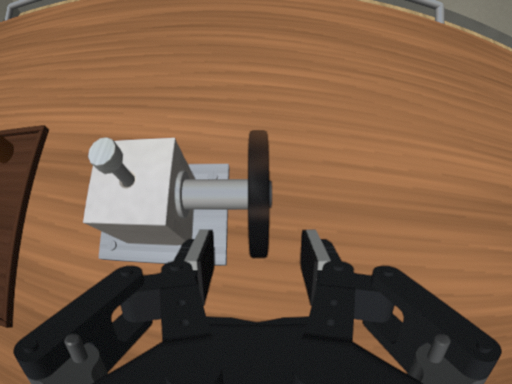

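The wheel is centred between the fingers (col 258) and the pin stands upright in the hole, so I go in.

send_rows(
  increments=[
    {"claw": 120, "linear": [4, 0.5, 5], "rot": [0, 0.2, 0]},
    {"claw": 120, "linear": [0, 0, 20], "rot": [0, 0, 0]},
    {"claw": 120, "linear": [0, 0, 20], "rot": [0, 0, 0]},
    {"claw": 120, "linear": [0, 0, 10], "rot": [0, 0, 0]},
    {"claw": 120, "linear": [0, 0, 0], "rot": [0, 0, 0]},
  ],
)

```text
time_s: 11.65
ee_pos: [0.5468, -0.199, 0.0836]
tcp_rot: [-3.141, -0.612, 0.129]
contact_force: [-0.7, 0.2, -1.2]
width: 0.0451
gripper_force: 0.0
```

```bash
sed -i "s/s\['width'\].round(4)/round(s['width'],4)/" h.py; python3 -c "
from h import *
where(); wp(-35,.027)"
```

```text
t 11.65 r 0.0271 phi -29.44 off_y 0.0016 rpy [-179.95  -35.08    7.4 ] F [-0.7  0.2 -1.2] M [-0.03  0.54 -0.04] w 0.0451 gf 0.0
target [ 0.5448 -0.2009  0.0821]
rot [-0.11 -0.08  0.08] lin [-2.6  1.6  0. ]
```

send_rows(
  increments=[
    {"claw": 120, "linear": [-2.5, 0.8, 0], "rot": [0, 0, 0]},
    {"claw": 180, "linear": [0, 0, 0], "rot": [0, 0, 0]},
    {"claw": 255, "linear": [0, 0, 0], "rot": [0, 0, 0]},
    {"claw": 255, "linear": [0, 0, 0], "rot": [0, 0, 0]},
    {"claw": 255, "linear": [0, 0, 0], "rot": [0, 0, 0]},
  ],
)

```text
time_s: 12.15
ee_pos: [0.5442, -0.201, 0.0837]
tcp_rot: [-3.141, -0.614, 0.127]
contact_force: [-4.0, 3.1, 5.8]
width: 0.0129
gripper_force: 59.8
```

```bash
python3 -c "
from h import *
where();print(pinz('top'),pinz('side'))"
```

```text
t 12.15 r 0.0286 phi -34.19 off_y -0.0001 rpy [-179.95  -35.21    7.28] F [-4.   3.1  5.8] M [0.32 0.48 0.27] w 0.0129 gf 59.8
(np.int64(70), array([0.1356, 0.1382]), array([ 0.5497, -0.1062,  0.1339])) (np.int64(116), array([0.126, 0.135]), array([ 0.5456, -0.1004,  0.1231]))
```

send_rows(
  increments=[
    {"claw": 255, "linear": [1.95, 0, 0.07], "rot": [0, -4, 0]},
    {"claw": 255, "linear": [1.95, 0, 0.07], "rot": [0, -4, 0]},
    {"claw": 255, "linear": [1.95, 0, 0.07], "rot": [0, -4, 0]},
    {"claw": 255, "linear": [1.95, 0, 0.07], "rot": [0, -4, 0]},
    {"claw": 255, "linear": [1.95, 0, 0.07], "rot": [0, -4, 0]},
  ],
)

```text
time_s: 12.75
ee_pos: [0.5523, -0.1999, 0.0876]
tcp_rot: [-3.141, -0.261, 0.127]
contact_force: [1.0, 1.0, -3.4]
width: 0.013
gripper_force: 59.8
```

```bash
python3 -c "
from h import *
where();print(pinz('top'),pinz('side'))"
```

```text
t 12.75 r 0.0287 phi -16.01 off_y 0.0 rpy [-179.95  -14.96    7.27] F [ 1.   1.  -3.4] M [0.24 0.24 0.06] w 0.013 gf 59.8
(np.int64(67), array([0.1355, 0.1385]), array([ 0.5479, -0.1065,  0.135 ])) (np.int64(118), array([0.1257, 0.1351]), array([ 0.5445, -0.1004,  0.1231]))
```

send_rows(
  increments=[
    {"claw": 255, "linear": [0.6, 0, 0.01], "rot": [0, -1.2, 0]},
    {"claw": 255, "linear": [0.6, 0, 0.01], "rot": [0, -1.2, 0]},
    {"claw": 255, "linear": [0.6, 0, 0.01], "rot": [0, -1.2, 0]},
    {"claw": 255, "linear": [0.6, 0, 0.01], "rot": [0, -1.2, 0]},
    {"claw": 255, "linear": [0.6, 0, 0.01], "rot": [0, -1.2, 0]},
  ],
)

```text
time_s: 13.35
ee_pos: [0.5558, -0.1995, 0.0882]
tcp_rot: [-3.141, -0.159, 0.127]
contact_force: [-2.1, 3.5, 6.3]
width: 0.0129
gripper_force: 61.1
```

```bash
cat > c.py <<'E'
from h import *
where();print(pinz('top'),pinz('side'))
E
python3 c.py
```

```text
t 13.35 r 0.0285 phi -9.06 off_y -0.0001 rpy [-179.94   -9.12    7.27] F [-2.1  3.5  6.3] M [0.54 0.5  0.07] w 0.0129 gf 61.1
(np.int64(67), array([0.1358, 0.1379]), array([ 0.5478, -0.1065,  0.1352])) (np.int64(112), array([0.127 , 0.1351]), array([ 0.5437, -0.1003,  0.1234]))
```

send_rows(
  increments=[
    {"claw": 255, "linear": [0.6, 0, 0.01], "rot": [0, -1.2, 0]},
    {"claw": 255, "linear": [0.6, 0, 0.01], "rot": [0, -1.2, 0]},
    {"claw": 255, "linear": [0.6, 0, 0.01], "rot": [0, -1.2, 0]},
    {"claw": 255, "linear": [0.6, 0, 0.01], "rot": [0, -1.2, 0]},
    {"claw": 255, "linear": [0.6, 0, 0.01], "rot": [0, -1.2, 0]},
  ],
)

```text
time_s: 13.95
ee_pos: [0.5587, -0.1992, 0.0884]
tcp_rot: [-3.141, -0.054, 0.127]
contact_force: [-2.6, 3.3, 5.0]
width: 0.0127
gripper_force: 61.2
```

```bash
python3 c.py
```

```text
t 13.95 r 0.0285 phi -3.03 off_y -0.0001 rpy [-179.94   -3.08    7.28] F [-2.6  3.3  5. ] M [ 0.66  0.54 -0.05] w 0.0127 gf 61.2
(np.int64(64), array([0.1355, 0.1388]), array([ 0.5444, -0.1068,  0.135 ])) (np.int64(103), array([0.1246, 0.1349]), array([ 0.5418, -0.1005,  0.1221]))
```

send_rows(
  increments=[
    {"claw": 255, "linear": [0.6, 0, 0.01], "rot": [0, -1.2, 0]},
    {"claw": 255, "linear": [0.6, 0, 0.01], "rot": [0, -1.2, 0]},
    {"claw": 255, "linear": [0.6, 0, 0.01], "rot": [0, -1.2, 0]},
    {"claw": 255, "linear": [0.6, 0, 0.01], "rot": [0, -1.2, 0]},
    {"claw": 255, "linear": [0.6, 0, 0.01], "rot": [0, -1.2, 0]},
  ],
)

```text
time_s: 14.55
ee_pos: [0.5617, -0.1988, 0.0884]
tcp_rot: [-3.141, 0.051, 0.127]
contact_force: [-2.4, 3.6, 5.8]
width: 0.0125
gripper_force: 61.1
```

```bash
python3 c.py
```

```text
t 14.55 r 0.0285 phi 3.0 off_y -0.0001 rpy [-179.95    2.93    7.29] F [-2.4  3.6  5.8] M [ 0.68  0.47 -0.1 ] w 0.0125 gf 61.1
(np.int64(64), array([0.1352, 0.1384]), array([ 0.5444, -0.1069,  0.1347])) (np.int64(97), array([0.1256, 0.1345]), array([ 0.542 , -0.1008,  0.1227]))
```

send_rows(
  increments=[
    {"claw": 255, "linear": [0.6, 0, 0.01], "rot": [0, -1.2, 0]},
    {"claw": 255, "linear": [0.6, 0, 0.01], "rot": [0, -1.2, 0]},
    {"claw": 255, "linear": [0.6, 0, 0.01], "rot": [0, -1.2, 0]},
    {"claw": 255, "linear": [0.6, 0, 0.01], "rot": [0, -1.2, 0]},
    {"claw": 255, "linear": [0.6, 0, 0.01], "rot": [0, -1.2, 0]},
  ],
)

```text
time_s: 15.15
ee_pos: [0.5647, -0.1984, 0.0881]
tcp_rot: [-3.141, 0.156, 0.127]
contact_force: [-2.2, 4.0, 7.0]
width: 0.013
gripper_force: 61.2
```

```bash
python3 c.py
```

```text
t 15.15 r 0.0284 phi 9.12 off_y -0.0001 rpy [-179.95    8.97    7.29] F [-2.2  4.   7. ] M [ 0.69  0.55 -0.2 ] w 0.013 gf 61.2
(np.int64(66), array([0.1346, 0.1373]), array([ 0.5443, -0.107 ,  0.134 ])) (np.int64(95), array([0.1258, 0.1345]), array([ 0.5422, -0.1007,  0.1226]))
```

send_rows(
  increments=[
    {"claw": 255, "linear": [0.6, 0, 0.01], "rot": [0, -1.2, 0]},
    {"claw": 255, "linear": [0.6, 0, 0.01], "rot": [0, -1.2, 0]},
    {"claw": 255, "linear": [0.6, 0, 0.01], "rot": [0, -1.2, 0]},
    {"claw": 255, "linear": [0.6, 0, 0.01], "rot": [0, -1.2, 0]},
  ],
)

```text
time_s: 15.65
ee_pos: [0.567, -0.1981, 0.0876]
tcp_rot: [-3.141, 0.241, 0.127]
contact_force: [-2.2, 3.9, 5.9]
width: 0.0131
gripper_force: 61.2
```

```bash
python3 c.py
```

```text
t 15.65 r 0.0284 phi 13.99 off_y -0.0001 rpy [-179.96   13.79    7.3 ] F [-2.2  3.9  5.9] M [ 0.8   0.59 -0.3 ] w 0.0131 gf 61.2
(np.int64(65), array([0.1345, 0.137 ]), array([ 0.5443, -0.107 ,  0.1335])) (np.int64(93), array([0.1245, 0.134 ]), array([ 0.5419, -0.1008,  0.1222]))
```

send_rows(
  increments=[
    {"claw": 255, "linear": [0.6, 0, 0.01], "rot": [0, -1.2, 0]},
    {"claw": 255, "linear": [0.6, 0, 0.01], "rot": [0, -1.2, 0]},
    {"claw": 255, "linear": [0.6, 0, 0.01], "rot": [0, -1.2, 0]},
    {"claw": 255, "linear": [0.6, 0, 0.01], "rot": [0, -1.2, 0]},
    {"claw": 255, "linear": [0.6, 0, 0.01], "rot": [0, -1.2, 0]},
  ],
)

```text
time_s: 16.25
ee_pos: [0.5699, -0.1977, 0.0867]
tcp_rot: [-3.141, 0.346, 0.127]
contact_force: [-2.5, 4.9, 7.1]
width: 0.0126
gripper_force: 61.1
```

```bash
python3 c.py
```

```text
t 16.25 r 0.0284 phi 20.04 off_y -0.0001 rpy [-179.96   19.81    7.31] F [-2.5  4.9  7.1] M [ 0.67  0.64 -0.35] w 0.0126 gf 61.1Traceback (most recent call last):
  File "c.py", line 2, in <module>
    where();print(pinz('top'),pinz('side'))
                  ~~~~^^^^^^^
  File "h.py", line 28, in pinz
    return m.sum(),np.percentile(W[m][:,2],[50,95]).round(4), W[m].mean(0).round(4)
                   ~~~~~~~~~~~~~^^^^^^^^^^^^^^^^^^^
    return _quantile_unchecked(
        a, q, axis, out, overwrite_input, method, keepdims, weights)
    return _ureduce(a,
                    func=_quantile_ureduce_func,
    ...<5 lines>...
                    overwrite_input=overwrite_input,
                    method=method)
    r = func(a, **kwargs)
    result = _quantile(arr,
                       quantiles=q,
    ...<2 lines>...
                       out=out,
                       weights=wgt)
    slices_having_nans = np.isnan(arr[-1, ...])
                                  ~~~^^^^^^^^^
IndexError: index -1 is out of bounds for axis 0 with size 0
```

```bash
cat > c.py <<'E'
from h import *
where();print(pinz('side'));print(pinz('wrist'))
E
python3 c.py
```

```text
t 16.3 r 0.0283 phi 20.41 off_y -0.0001 rpy [-179.97   19.89    7.33] F [-3.4  4.2 10.8] M [ 0.67  1.2  -0.4 ] w 0.0125 gf 61.5
(np.int64(97), array([0.1229, 0.1313]), array([ 0.5419, -0.1012,  0.1209]))
[1171, [0.5516, -0.107, 0.121], [0.5555, -0.0985, 0.1298]]
```

send_rows(
  increments=[
    {"claw": 255, "linear": [0, 0, 0], "rot": [0, 0, 0]},
  ],
)

```text
time_s: 16.5
ee_pos: [0.5699, -0.1978, 0.0867]
tcp_rot: [-3.141, 0.345, 0.128]
contact_force: [-2.4, 3.4, 7.0]
width: 0.0126
gripper_force: 61.2
```

```bash
python3 c.py
```

```text
t 16.5 r 0.0284 phi 20.06 off_y -0.0001 rpy [-179.96   19.78    7.31] F [-2.4  3.4  7. ] M [ 0.69  0.63 -0.34] w 0.0126 gf 61.2
(np.int64(90), array([0.1211, 0.1273]), array([ 0.5424, -0.0995,  0.1192]))
[1179, [0.5516, -0.1067, 0.1207], [0.5554, -0.0982, 0.1291]]
```

The pin has dropped about 7 mm, and the moment on the wheel has not risen, so there is no strain. I release the wheel and back off.

send_rows(
  increments=[
    {"claw": 180, "linear": [0, 0, 0], "rot": [0, 0, 0]},
    {"claw": 120, "linear": [0, 0, 0], "rot": [0, 0, 0]},
    {"claw": 120, "linear": [0, 0, 0], "rot": [0, 0, 0]},
    {"claw": 120, "linear": [0, 0, -20], "rot": [0, 0, 0]},
    {"claw": 120, "linear": [0, 0, -40], "rot": [0, 0, 0]},
  ],
)

```text
time_s: 17.1
ee_pos: [0.5879, -0.1956, 0.1403]
tcp_rot: [-3.139, 0.35, 0.127]
contact_force: [1.1, -0.5, -0.2]
width: 0.045
gripper_force: 0.0
```

send_rows(
  increments=[
    {"claw": 180, "linear": [0, 0, -45], "rot": [0, 0, 0]},
    {"claw": 255, "linear": [0, 0, 0], "rot": [0, 7, 0]},
    {"claw": 255, "linear": [0, 0, 0], "rot": [0, 7, 0]},
    {"claw": 255, "linear": [0, 0, 0], "rot": [0, 6, 0]},
    {"claw": 255, "linear": [0, 0, 0], "rot": [0, 0, 0]},
  ],
)

```text
time_s: 17.6
ee_pos: [0.6002, -0.1937, 0.1846]
tcp_rot: [-3.141, -0.002, 0.125]
contact_force: [-0.8, 0.7, 0.3]
width: -0.0
gripper_force: 0.0
```

```bash
python3 - <<'E'
from h import *
s=get_state(); print(s['time_s'],s['ee_pos'],s['width'],s['contact_force'])
print(pinz('side'),pinz('top'))
T=T_tool(); f=cams.grab_frame('wrist'); W=wcloud(f,T)
cv2.imwrite('pics/w7.png',cv2.cvtColor(f['color'],cv2.COLOR_RGB2BGR))
for r in spotter.cut_out('pin',f)[:1]:
    p=W[r['mask']&(f['range_z']>0)]; h=p[p[:,2]>np.percentile(p[:,2],95)-.004]; print(r['point'],np.percentile(p[:,2],[50,90,95]),cv2.minEnclosingCircle((h[:,:2]*1000).astype(np.float32)))
plan([.548,-.1047,.15],7.3)
E
```

```text
17.6 [ 0.60024024 -0.19369445  0.18460336] -1.843415160700224e-05 [-0.81059078  0.73303884  0.32993336]
(np.int64(83), array([0.1213, 0.1275]), array([ 0.5425, -0.0994,  0.1191])) (np.int64(66), array([0.128 , 0.1307]), array([ 0.5463, -0.1054,  0.1275]))
[140.5, 256.3] [0.12761602 0.12922356 0.12948183] ((545.4063110351562, -104.1670150756836), 10.293412208557129)
rot [ 0.05 -0.34  0.  ] lin [-47.1 -96.1  35.4]
```

View pics/w7.png

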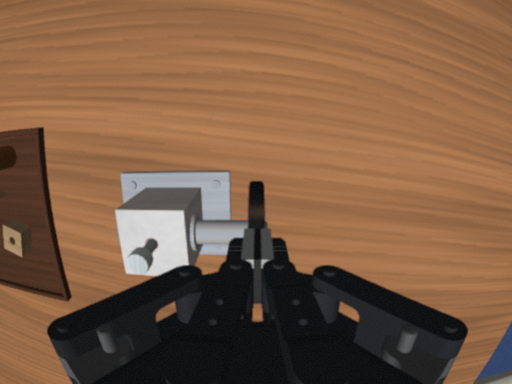

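The pin is in the cross-hole, with its head at (138,262) and its top at z = 0.129. I move above it with the fingers shut.

send_rows(
  increments=[
    {"claw": 255, "linear": [-15, -32, 0], "rot": [0, -0.2, 0]},
    {"claw": 255, "linear": [-16, -32, 0], "rot": [0, 0, 0]},
    {"claw": 255, "linear": [-16, -32, 0], "rot": [0, 0, 0]},
    {"claw": 255, "linear": [0, 0, 32], "rot": [0, 0, 0]},
    {"claw": 255, "linear": [0, 0, 0], "rot": [0, 0, 0]},
  ],
)

```text
time_s: 18.3
ee_pos: [0.5456, -0.1031, 0.1501]
tcp_rot: [-3.14, 0.004, 0.129]
contact_force: [-0.4, -0.2, -0.8]
width: -0.0
gripper_force: 0.0
```

```bash
python3 -c "
from h import *
plan([.5478,-.1047,.131],7.3)"
```

```text
rot [-0.07  0.21  0.11] lin [ 2.   1.9 19.1]
```

send_rows(
  increments=[
    {"claw": 255, "linear": [2, 1.5, 8], "rot": [0, 0, 0]},
    {"claw": 255, "linear": [0, 0, 8], "rot": [0, 0, 0]},
    {"claw": 255, "linear": [0, 0, 2], "rot": [0, 0, 0]},
    {"claw": 255, "linear": [0, 0, 2], "rot": [0, 0, 0]},
    {"claw": 255, "linear": [0, 0, 0], "rot": [0, 0, 0]},
  ],
)

```text
time_s: 18.8
ee_pos: [0.5488, -0.106, 0.1329]
tcp_rot: [3.141, -0.002, 0.127]
contact_force: [-1.2, -0.1, -0.4]
width: 0.0002
gripper_force: 0.0
```

send_rows(
  increments=[
    {"claw": 255, "linear": [0, 0, 1], "rot": [0, 0, 0]},
    {"claw": 255, "linear": [0, 0, 1], "rot": [0, 0, 0]},
    {"claw": 255, "linear": [0, 0, 0], "rot": [0, 0, 0]},
  ],
)

```text
time_s: 19.1
ee_pos: [0.5486, -0.1057, 0.131]
tcp_rot: [3.141, -0.002, 0.127]
contact_force: [-0.1, -0.7, 0.6]
width: -0.0002
gripper_force: 0.0
```

send_rows(
  increments=[
    {"claw": 255, "linear": [0, 0, 1], "rot": [0, 0, 0]},
    {"claw": 255, "linear": [0, 0, 1], "rot": [0, 0, 0]},
    {"claw": 255, "linear": [0, 0, 1], "rot": [0, 0, 0]},
  ],
)

```text
time_s: 19.4
ee_pos: [0.5489, -0.1057, 0.1281]
tcp_rot: [3.141, -0.003, 0.127]
contact_force: [0.6, -0.3, 2.9]
width: 0.0003
gripper_force: 1.0
```

send_rows(
  increments=[
    {"claw": 255, "linear": [0, 0, 0.5], "rot": [0, 0, 0]},
    {"claw": 255, "linear": [0, 0, 0.5], "rot": [0, 0, 0]},
    {"claw": 255, "linear": [0, 0, 0], "rot": [0, 0, 0]},
  ],
)

```text
time_s: 19.7
ee_pos: [0.5489, -0.1057, 0.127]
tcp_rot: [3.141, -0.003, 0.127]
contact_force: [-0.4, 0.1, 0.7]
width: -0.0003
gripper_force: 0.7
```

send_rows(
  increments=[
    {"claw": 255, "linear": [0, 0, 0.7], "rot": [0, 0, 0]},
    {"claw": 255, "linear": [0, 0, 0.7], "rot": [0, 0, 0]},
    {"claw": 255, "linear": [0, 0, 0.6], "rot": [0, 0, 0]},
  ],
)

```text
time_s: 20.0
ee_pos: [0.5489, -0.1057, 0.125]
tcp_rot: [3.141, -0.003, 0.127]
contact_force: [0.2, -0.6, 2.0]
width: -0.0001
gripper_force: 1.2
```

```bash
python3 -c "
from h import *
s=get_state();print(s['ee_pos'],s['contact_force'],pinz('side'))"
```

```text
[ 0.54889525 -0.10573546  0.12498595] [ 0.22064854 -0.61751484  2.01173321] (np.int64(217), array([0.135 , 0.1577]), array([ 0.542 , -0.099 ,  0.1339]))
```

send_rows(
  increments=[
    {"claw": 255, "linear": [0, 0, 1], "rot": [0, 0, 0]},
    {"claw": 255, "linear": [0, 0, 1], "rot": [0, 0, 0]},
    {"claw": 255, "linear": [0, 0, 1], "rot": [0, 0, 0]},
  ],
)

```text
time_s: 20.35
ee_pos: [0.549, -0.1058, 0.122]
tcp_rot: [3.141, -0.003, 0.127]
contact_force: [0.3, 0.5, 2.9]
width: -0.0001
gripper_force: 1.4
```

send_rows(
  increments=[
    {"claw": 255, "linear": [0, 0, 1], "rot": [0, 0, 0]},
    {"claw": 255, "linear": [0, 0, 1], "rot": [0, 0, 0]},
    {"claw": 255, "linear": [0, 0, 1], "rot": [0, 0, 0]},
  ],
)

```text
time_s: 20.65
ee_pos: [0.5491, -0.1058, 0.119]
tcp_rot: [3.141, -0.003, 0.127]
contact_force: [2.0, -1.6, 3.7]
width: 0.0
gripper_force: 1.8
```

send_rows(
  increments=[
    {"claw": 255, "linear": [0, 0, 1], "rot": [0, 0, 0]},
    {"claw": 255, "linear": [0, 0, 1], "rot": [0, 0, 0]},
    {"claw": 255, "linear": [0, 0, 1], "rot": [0, 0, 0]},
    {"claw": 255, "linear": [0, 0, 1], "rot": [0, 0, 0]},
    {"claw": 255, "linear": [0, 0, 1], "rot": [0, 0, 0]},
  ],
)

```text
time_s: 21.15
ee_pos: [0.5493, -0.1059, 0.1141]
tcp_rot: [3.141, -0.003, 0.127]
contact_force: [1.7, -1.2, 3.8]
width: 0.0
gripper_force: 2.1
```

send_rows(
  increments=[
    {"claw": 255, "linear": [0, 0, 1], "rot": [0, 0, 0]},
    {"claw": 255, "linear": [0, 0, 1], "rot": [0, 0, 0]},
    {"claw": 255, "linear": [0, 0, 1], "rot": [0, 0, 0]},
    {"claw": 255, "linear": [0, 0, 0.5], "rot": [0, 0, 0]},
  ],
)

```text
time_s: 21.55
ee_pos: [0.5494, -0.1059, 0.1106]
tcp_rot: [3.141, -0.003, 0.127]
contact_force: [3.1, -2.0, 4.8]
width: -0.0003
gripper_force: 2.7
```

```bash
python3 - <<'E'
from h import *
f=cams.grab_frame('wrist'); g=cams.grab_frame('side')
a=cv2.resize(f['color'][150:350,160:360],(400,400)); b=cv2.resize(g['color'][110:230,250:370],(400,400))
cv2.imwrite('pics/w8.png',cv2.cvtColor(np.hstack([a,b]),cv2.COLOR_RGB2BGR))
E
```

```text
(no output)
```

View pics/w8.png

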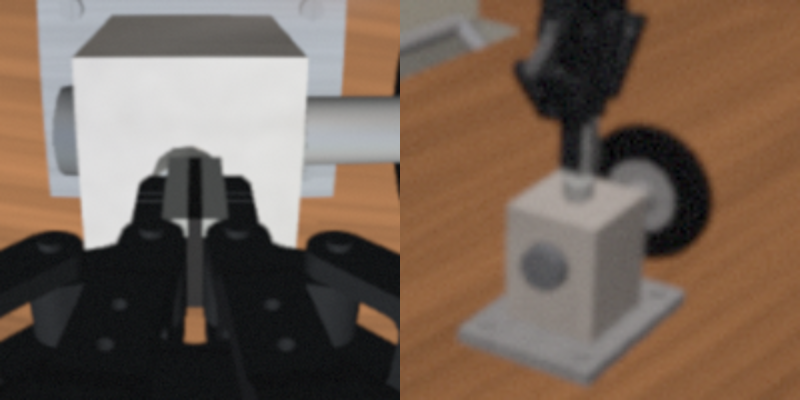

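The head is now just above the housing in both views, so I keep pressing gently.

send_rows(
  increments=[
    {"claw": 255, "linear": [0, 0, 1], "rot": [0, 0, 0]},
    {"claw": 255, "linear": [0, 0, 1], "rot": [0, 0, 0]},
    {"claw": 255, "linear": [0, 0, 0], "rot": [0, 0, 0]},
  ],
)

```text
time_s: 21.95
ee_pos: [0.5482, -0.1055, 0.1081]
tcp_rot: [-3.141, -0.001, 0.127]
contact_force: [3.1, -0.8, 4.4]
width: -0.0001
gripper_force: 1.8
```

send_rows(
  increments=[
    {"claw": 255, "linear": [0, 0, 0.7], "rot": [0, 0, 0]},
    {"claw": 255, "linear": [0, 0, 0.5], "rot": [0, 0, 0]},
    {"claw": 255, "linear": [0, 0, 0], "rot": [0, 0, 0]},
  ],
)

```text
time_s: 22.25
ee_pos: [0.5486, -0.1058, 0.1073]
tcp_rot: [3.141, -0.002, 0.127]
contact_force: [1.8, -2.4, 5.2]
width: 0.0003
gripper_force: 2.7
```

send_rows(
  increments=[
    {"claw": 255, "linear": [0, 0, 0.4], "rot": [0, 0, 0]},
    {"claw": 255, "linear": [0, 0, 0.4], "rot": [0, 0, 0]},
    {"claw": 255, "linear": [0, 0, 0], "rot": [0, 0, 0]},
  ],
)

```text
time_s: 22.55
ee_pos: [0.5489, -0.1059, 0.1071]
tcp_rot: [3.141, -0.003, 0.127]
contact_force: [1.8, -2.9, 8.5]
width: 0.0005
gripper_force: 4.1
```

send_rows(
  increments=[
    {"claw": 255, "linear": [0, 0, 0.4], "rot": [0, 0, 0]},
    {"claw": 255, "linear": [0, 0, 0.4], "rot": [0, 0, 0]},
    {"claw": 255, "linear": [0, 0, 0], "rot": [0, 0, 0]},
  ],
)

```text
time_s: 22.85
ee_pos: [0.549, -0.1059, 0.107]
tcp_rot: [3.141, -0.003, 0.127]
contact_force: [-0.4, -1.4, 12.8]
width: -0.0001
gripper_force: 6.3
```

The TCP stops at z = 0.107 while the force rises, so the head is seated. I withdraw and verify.

send_rows(
  increments=[
    {"claw": 255, "linear": [0, 0, -5], "rot": [0, 0, 0]},
    {"claw": 255, "linear": [0, 0, -30], "rot": [0, 0, 0]},
    {"claw": 255, "linear": [0, 0, -45], "rot": [0, 0, 0]},
    {"claw": 255, "linear": [-30, 0, -20], "rot": [0, 0, 0]},
    {"claw": 255, "linear": [0, 0, 0], "rot": [0, 0, 0]},
  ],
)

```text
time_s: 23.35
ee_pos: [0.5157, -0.1091, 0.2075]
tcp_rot: [-3.141, -0.0, 0.127]
contact_force: [0.7, 0.0, -0.4]
width: 0.0
gripper_force: 0.0
```

```bash
python3 - <<'E'
from h import *
print(get_state()['ee_pos'])
for n in('wrist','side'):
    T=T_tool(); f=cams.grab_frame(n); W=wcloud(f,T) if n=='wrist' else cloud(f)
    for r in spotter.cut_out('pin',f)[:1]:
        p=W[r['mask']&(f['range_z']>0)]; print(n,r['p'],r['point'],len(p),np.percentile(p,[5,50,95],axis=0).round(4).tolist())
E
```

```text
[ 0.51566924 -0.1091052   0.20747021]
wrist 0.61 [253.6, 154.7] 482 [[0.5388, -0.1126, 0.094], [0.5477, -0.1049, 0.1074], [0.5561, -0.0969, 0.1087]]
side 0.64 [304.6, 166.9] 59 [[0.536, -0.1082, 0.0957], [0.5428, -0.097, 0.1031], [0.552, -0.0927, 0.1066]]
```

The head top is at z = 0.107, flush on the housing, and nothing touches the pin.

```bash
python3 -c "
from h import *
print(arm.job_done())"
```

```text
the job is handed in; nothing more can be done
None
```

The job is handed in at about 23 s of the 72 s: the pin dropped into the cross-hole after about 0.96 rad of turn and was then pressed until its head sat on the housing (head top measured at z = 0.107 m). The arm stayed clear of the bottles, crusher and bowl, but I did not re-measure them at the end, and no verdict came back on hand-in.

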